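# Unlock the pay box in the packing shed

### The job

Unlock the grey pay box: take the key with the flat oblong head out of the wooden stand, push it blade down fully home into the lock on top of the box, and only then turn it clockwise (seen from above) until the hidden bolt lets go and the sprung lid pops up. Let go of the key and leave it standing in the lock; leave the round-headed key in the stand.

Things in the scene. Friction and masses are not known exactly. Their poses are not given: they have to be found in the camera images.
- pay_key: Right key: steel, 0.2 kg, hangs upright by its collar in one of 2 pockets (a row along its x) of a fixed wood block 190x76x60 mm, tip 15 mm over the table. Origin: middle of blade tip; z up. Blade z 0-45 mm, 24 (x) x 8 (y), lowest 14 mm tapered to 12 x 4; collar 38x26, z 45-51; head a flat oblong bar 44 (x) x 14 (y), z 51-91: grip across y. A half turn about z makes no difference.
- round_key: Another key, not to be used, hanging upright in the block's other pocket, 100 mm away (either key may be in either pocket): steel, 91 mm tall, round collar of 40 mm, round knob head of 34 mm diameter (from above a disc), round shank. Origin: middle of the shank's tip; z up.
- keyhole (a point): Middle of the slot, at the face of the lock's rotor: steel, 80 mm across, in the top of a fixed grey box 200x300x100 mm. 104 mm over the table, turns with it; x along slot, z up. Slot 36 (x) x 17, 45 mm deep, flat bottom, mouth bevelled 9 mm all round. Key home: tip on the bottom. Key has 0.4 rad play, then turns the rotor clockwise only; bolt frees at 0.6 rad, stop at 1.2; it stays as left.
- lid (a joint): Sheet-steel lid of the grey box, beside the lock, hinged at the box's end away from the lock. Value in rad: about 0 shut and bolted; 0.16 popped up by its spring (free edge 28 mm up, 60 mm from the lock's axis), where it stays by itself. The rotor turns with under 0.2 N m.
Things that resemble listed ones, but are neither listed nor needed, are in the scene too. What is shaped like the pay_key but blue or orange is not meant.

How it is judged:
On the way, in this order (a step that is already met when the one before it is completed fails the run):
1. the oblong-headed key is fully home in the lock (tip at least 35 mm below the rotor's face, within 10 mm of the lock's axis, upright within 15 degrees) with the lid still bolted shut (z of pay_key in the frame of keyhole below -0.035 m and horizontal distance between pay_key and keyhole below 0.01 m and angle between pay_key's own z axis and vertical below 0.26 rad and value of joint lid below 0.05 rad), for 0.1 s.
2. the key in the lock is turned until the bolt lets go and the lid pops up (lid past 0.1 rad) (z of pay_key in the frame of keyhole below -0.03 m and value of joint lid above 0.1 rad), for 0.1 s.
At the end, for the whole second after the job is handed in: The lid stands popped up (past 0.1 rad), the oblong-headed key is left standing at rest in the lock, its tip at least 30 mm below the rotor's face, within 12 mm of the lock's axis and upright within 20 degrees, and the round-headed key is within 30 mm of where it was (all of step 2 and horizontal distance between pay_key and keyhole below 0.012 m and angle between pay_key's own z axis and vertical below 0.35 rad and linear speed of pay_key below 0.02 m/s and distance of round_key from where it was at the start of the episode below 0.03 m); the robot touches nothing.
It fails at once if the round-headed key is moved more than 30 mm (distance of round_key from where it was at the start of the episode above 0.03 m).
It also fails if it takes over 48 s, if anything falls off the work surface, if the arm or the gripper's body presses on something with over 40 N, if the wrist force passes 120 N, or if a joint passes its speed limit or range.

### The arm

A 6-joint arm with a two-finger parallel gripper is mounted at the origin on the work surface. World frame = base frame: x ahead of the robot, y to its left, z up, the work surface at z = 0. Lengths are in m, angles in rad, forces in N, time in s.
With the tool pointing down it reaches from about 0.35 to 0.85 m from the base axis. Payload 8.1 kg.
Tool frame: the origin (TCP) lies midway between the tips of the shut fingers; the grasp point (between the pads) lies robot.grip_depth behind it (robot.grip_depth is the distance from the TCP to the grasp point, in m); z points along the fingers, y is the line along which they close (so a half turn about z gives the same grasp; the last joint's range is limited). The gripper opens to 93 mm and grips with 3 to 60 N. Pads are 15 mm wide; open, the fingers measure 128 mm over their backs; the gripper's body (75 mm by 188 mm) begins 65 mm behind the grasp point.
Start: joints at [-1.218, 0.13, 1.488, -0, 1.523, -0.085], TCP at [0.254, -0.543, 0.219] pointing down, gripper open.
Joint ranges: [-2.96, 2.96], [-0.89, 2.26], [0.02, 2.5], [-1.34, 4.48], [0, 2.73], [-2.66, 2.66]. Speed limits (rad/s): [2.39, 2.39, 2.79, 3.14, 3.14, 3.14].

### API

Orientations are given as a rotation vector (axis times angle).
In Python, from plant import robot gives the robot as it stands.
- The arm moves only by the tool carry_out, never from a script. Its argument "rows" is a list of rows, each a list of 6 numbers: the shift along the tool's x, y, z in m, then the turn, a rotation vector about the tool's x, y, z in degrees. A call has 1 to 12 rows; each row is the pose to reach, as a shift and turn from the pose commanded when the call began, along the tool's axes at that moment; what a row does not reach only later rows make up. A row lasts 1/8 s, in which the tool goes at most 62.5 mm and 10.7 degrees, less where a joint would pass 70% of its speed; a pose out of reach is approached as far as the arm can. A call with a gripper value outside its range is refused whole. "jaw" is the closure in counts, from 0 (fully open) to 255 (shut), set as the call begins (left out, the last holds). The fingers move at their own pace and stop on an object; "force" is the grip in N (left out, the last holds). Time passes only in rows, so rows that repeat a pose let the fingers close. It gives the time, the measured TCP pose, the force, the opening and the grip force at its end, in the units of the state.
- robot.read_state(): the state, without advancing time (a new reading comes with each control period).
- robot.read_camera(name): name is "side" or "top"; returns the picture (480x640x3 uint8, red, green, blue); there is no depth.
- robot.camera_model(name): a dict with "fx", "fy", "cx", "cy" (pixels), "dist" ([k1, k2, p1, p2, k3] as OpenCV has them; the pictures are not rectified), "R" (3x3) and "t" (3): a world point X has camera coordinates R X + t. Camera axes: x right, y down, z forward; pixel columns grow to the right and rows downward; lengths in m; the calibration is good to about 2 mm. A picture is of the moment at which its call begins. camera_model takes no time and is no camera call.
- robot.close_job(): hands the job in; it is judged then, once.
Trained networks look in the newest picture that a camera, given by its name, has taken for a name from the list of things; names that differ only in an ending like _2 or _b are one class to them, and where a whole thing is asked for, a point or a joint stands for the part that bears it (a point fixed in the world has none). Each returns a list of dicts, best first, with "conf" (0 to 1); they miss things now and then, are a little off and sometimes report something else, mostly with a low value. They report only what shows in the picture. A call takes as long as a camera call. They do not tell look-alikes from the thing itself.
- robot.outline_of(camera, target): "pixels" (480x640 bool, what is visible of it) and "pixel" ([column, row] in pixels, amid what is visible of it).
The state is a dict: "t": time; "q": joint angles; "dq": joint speeds; "joint_torque": joint torques, N m; "tool_pos": TCP position; "orientation": TCP orientation; "force": force on the tool from outside, world axes, zero at the start; "wrist_torque": the same for the moment, N m; "opening": finger opening in m; "gripper_force": force on a finger pad.
Only numpy, scipy, OpenCV 4.12 (cv2) and the standard library are available. Lean on these libraries where they do the work, as an engineer would, in place of code of your own. Each camera call takes 0.05 s, during which the arm holds its last target. There are 200 camera calls.

## Working session

There is one attempt and no reset: what is moved stays moved. The work goes in short steps, Python scripts to look and compute and a tool call to move; the robot and the scene stay as the last step left them, time stands still between calls to the robot, and variables do not carry over. Pictures are saved under pics/ and viewed, at most 10 in all, crops included, and the job is handed in when it is done.

Besides the shell and the picture viewer there is one more tool, called after "Call:" by a JSON object that holds its "method" and its "body", one argument or row to a line. carry_out: Moves the arm, as the interface text tells. Its arguments: {"type":"object","properties":{"rows":{"type":"array"},"jaw":{"type":"number"},"force":{"type":"number"}},"required":["rows"]}

```bash
mkdir -p pics
cat > h.py <<'E'
import numpy as np, cv2
from plant import robot
from scipy.spatial.transform import Rotation as Ro
def save(cam,name):
    im=robot.read_camera(cam); cv2.imwrite('pics/'+name,im[:,:,::-1]); return im
def ray(cam,px):
    m=robot.camera_model(cam); K=np.array([[m['fx'],0,m['cx']],[0,m['fy'],m['cy']],[0,0,1]])
    u=cv2.undistortPoints(np.array(px,float).reshape(-1,1,2),K,np.array(m['dist'])).reshape(-1,2)
    R=np.array(m['R']);t=np.array(m['t'])
    return -R.T@t, np.c_[u,np.ones(len(u))]@R
def onz(cam,px,z):
    c,d=ray(cam,px); return c+d*((z-c[2])/d[:,2])[:,None]
def proj(cam,X):
    m=robot.camera_model(cam); K=np.array([[m['fx'],0,m['cx']],[0,m['fy'],m['cy']],[0,0,1]])
    return cv2.projectPoints(np.array(X,float).reshape(-1,1,3),cv2.Rodrigues(np.array(m['R']))[0],np.array(m['t'],float),K,np.array(m['dist']))[0].reshape(-1,2)
E
python3 - <<'E'
from h import *
s=robot.read_state(); print(s,robot.grip_depth)
for c in('top','side'):
    save(c,c+'0.png'); m=robot.camera_model(c); print(c,-np.array(m['R']).T@m['t'],np.array(m['R'])[2])
    for n in('pay_key','round_key','keyhole','lid'):
        for o in robot.outline_of(c,n):
            p=o['pixels']; ys,xs=np.nonzero(p); print(c,n,round(o['conf'],2),o['pixel'],p.sum(),xs.min(),xs.max(),ys.min(),ys.max())
E
```

```text
{'t': 0.0, 'q': array([-1.21840223e+00,  1.31163380e-01,  1.48924731e+00, -1.14396802e-05,
        1.52298314e+00, -8.54014442e-02]), 'dq': array([ 0.00236349,  0.00065584, -0.00019737, -0.00013147, -0.00017151,
        0.00037797]), 'joint_torque': array([ 1.13531198e-03, -5.59833062e+01, -4.91762745e+01,  7.69486651e-02,
        3.53401469e-02, -1.92144080e-04]), 'tool_pos': array([ 0.2541907 , -0.54288586,  0.21760367]), 'orientation': array([-3.06488479e+00, -6.81822402e-01,  3.94142494e-04]), 'force': array([-0.24423601, -0.62772886,  0.37551108]), 'wrist_torque': array([ 0.01198295,  0.00363586, -0.02714248]), 'gripper_force': 0.0, 'opening': 0.09315859524262686} 0.0188
top [ 0.43660039 -0.01167037  1.55486956] [ 0.05698932  0.00407589 -0.99836647]
top pay_key 0.59 [229.6, 298.7] 209 221 239 291 309
top pay_key 0.56 [167.8, 239.3] 222 161 178 224 241
top pay_key 0.45 [216.1, 248.2] 232 205 222 239 258
top round_key 0.56 [233.8, 209.7] 240 225 241 204 220
top keyhole 0.92 [386.1, 216.3] 881 369 403 199 231
top lid 0.74 [447.2, 222.2] 6338 409 491 176 266
side [0.44315898 0.97503406 0.87320287] [ 0.04980899 -0.79378818 -0.60615129]
side pay_key 0.96 [379.1, 319.5] 498 371 391 304 338
side pay_key 0.75 [299.2, 380.1] 627 285 308 361 397
side pay_key 0.7 [318.6, 322.4] 467 310 331 311 338
side round_key 0.96 [277.6, 309.3] 455 268 287 295 322
side keyhole 0.68 [292.9, 199.5] 429 281 309 192 210
side lid 0.67 [304.7, 168.0] 2383 264 343 155 191
```

Run:
```python
import cv2,numpy as np
a=cv2.imread('pics/top0.png')[170:330,140:500]; b=cv2.imread('pics/side0.png')[140:410,220:420]
a=cv2.resize(a,None,fx=2.2,fy=2.2,interpolation=cv2.INTER_CUBIC); cv2.imwrite('pics/ta.png',a)
cv2.imwrite('pics/sb.png',cv2.resize(b,None,fx=2.2,fy=2.2,interpolation=cv2.INTER_CUBIC))
```

```text
(no output)
```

View pics/ta.png

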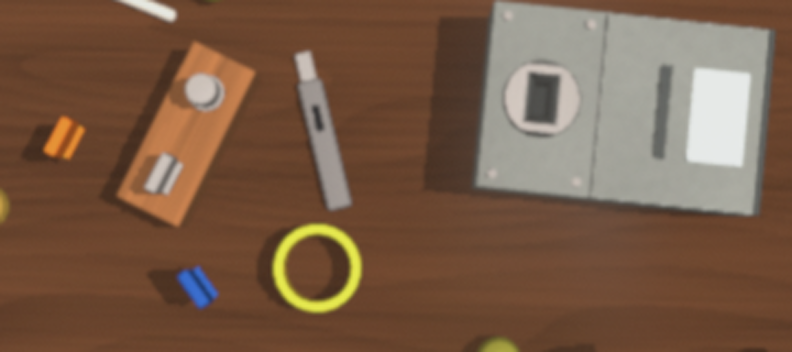

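View pics/sb.png

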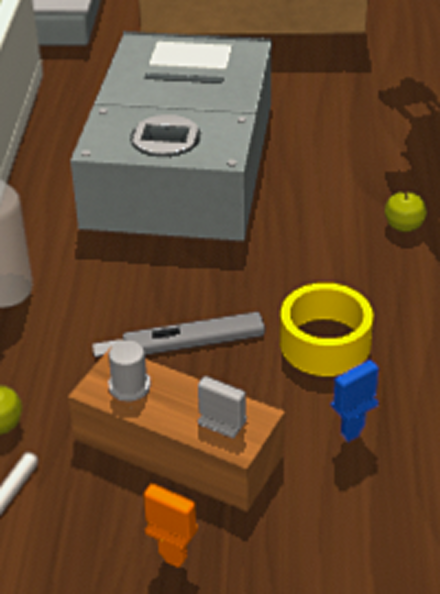

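The top view shows the steel oblong key at (216,248), the round key at (234,210) and the lock at (386,216). The blue and orange keys are decoys. Next I'll fit the poses.

```bash
cat > fit.py <<'E'
from h import *
from scipy.optimize import minimize
def box(x,y,z0,z1):
    return np.array([[a*x/2,b*y/2,z] for a in(-1,1) for b in(-1,1) for z in(z0,z1)])
HEAD=box(.044,.014,.051,.091); COL=box(.038,.026,.045,.051)
def mask(cam,p,z0,col=True):
    R=Ro.from_euler('z',p[2]).as_matrix(); S=4; m=np.zeros((480*S,640*S),np.uint8)
    for B in ([HEAD,COL] if col else [HEAD]):
        q=proj(cam,B@R.T+[p[0],p[1],z0]); cv2.fillConvexPoly(m,cv2.convexHull(((q+.5)*S).astype(np.int32)),1)
    return cv2.resize(m.astype(np.float32),(640,480),interpolation=cv2.INTER_AREA)
def fit(obs,p0,z0):
    def cost(v):
        c=0
        for cam,o in obs.items():
            m=mask(cam,[v[0],v[1],v[2]/10],z0); c+=1-np.minimum(m,o).sum()/np.maximum(m,o).sum()
        return c
    best=None
    for yaw in np.arange(0,np.pi,np.pi/8):
        r=minimize(cost,[p0[0],p0[1],yaw*10],method='Nelder-Mead',options=dict(initial_simplex=np.array([[p0[0],p0[1],yaw*10],[p0[0]+.008,p0[1],yaw*10],[p0[0],p0[1]+.008,yaw*10],[p0[0],p0[1],yaw*10+3]]),maxfev=120))
        if best is None or r.fun<best.fun: best=r
    return best.x*[1,1,.1],best.fun
def near(cam,n,px):
    L=[o for o in robot.outline_of(cam,n) if np.hypot(*(np.array(o['pixel'])-px))<15]
    return L[0]['pixels'] if L else None
E
python3 - <<'E'
from fit import *
robot.read_camera('top');robot.read_camera('side')
o={'top':near('top','pay_key',(216,248)),'side':near('side','pay_key',(319,322))}
p0=onz('top',[(216,248)],.09)[0]; print('p0',p0,onz('side',[(319,322)],.08))
print('both',fit(o,p0,.015))
for c in o: print(c,fit({c:o[c]},p0,.015))
k=near('top','round_key',(234,210)); ys,xs=np.nonzero(k); print('round',onz('top',[(xs.mean(),ys.mean())],.095))
# lock
out=[]
for c,px in(('top',(386,216)),('side',(293,199))):
    k=near(c,'keyhole',px); k=cv2.morphologyEx(k.astype(np.uint8),cv2.MORPH_CLOSE,np.ones((9,9)))
    cs=max(cv2.findContours(k,0,1)[0],key=cv2.contourArea); w=onz(c,cs.reshape(-1,2),.104)
    print(c,'rotor',w[:,:2].mean(0),(w[:,:2].max(0)+w[:,:2].min(0))/2,np.ptp(w[:,:2],axis=0),cv2.fitEllipse((w[:,:2]*1000).astype(np.float32)))
    # rectified patch
    c0=onz('top',[(386,216)],.104)[0]; g=np.arange(-60,60,.25)/1000
    X,Y=np.meshgrid(g,g); P=np.c_[c0[0]+X.ravel(),c0[1]-Y.ravel(),np.full(X.size,.104)]
    uv=proj(c,P).astype(np.float32).reshape(480,480,2); im=cv2.imread(f'pics/{c}0.png'); out.append(cv2.remap(im,uv,None,cv2.INTER_CUBIC))
    if c=='top':
        gr=cv2.cvtColor(out[-1],6); r=np.hypot(X,Y)<.034; dk=((gr<110)&r).astype(np.uint8)
        cs=max(cv2.findContours(dk,0,1)[0],key=cv2.contourArea); R=cv2.minAreaRect(cs); print('slot',c0[0]+(R[0][0]*.25-60)/1000,c0[1]-(R[0][1]*.25-60)/1000,R[1][0]/4,R[1][1]/4,R[2])
    # head patch
    g2=np.arange(-50,50,.25)/1000;X,Y=np.meshgrid(g2,g2);P=np.c_[p0[0]+X.ravel(),p0[1]-Y.ravel(),np.full(X.size,.106)]
    uv=proj(c,P).astype(np.float32).reshape(400,400,2); out.append(cv2.copyMakeBorder(cv2.remap(im,uv,None,cv2.INTER_CUBIC),0,80,0,0,0))
print(c0)
v=np.hstack([out[0],out[1]]);w=np.hstack([out[2],out[3]]);v=np.vstack([v,w]);cv2.imwrite('pics/rect.png',cv2.resize(v,(550,600)))
E
```

```text
p0 [0.49613134 0.23533875 0.09      ] [[0.50045164 0.23294797 0.08      ]]Traceback (most recent call last):
  File "<stdin>", line 5, in <module>
  File "fit.py", line 19, in fit
    r=minimize(cost,[p0[0],p0[1],yaw*10],method='Nelder-Mead',options=dict(initial_simplex=np.array([[p0[0],p0[1],yaw*10],[p0[0]+.008,p0[1],yaw*10],[p0[0],p0[1]+.008,yaw*10],[p0[0],p0[1],yaw*10+3]]),maxfev=120))
    res = _minimize_neldermead(fun, x0, args, callback, bounds=bounds,
                               **options)
    fsim[j] = func(sim[j])
              ~~~~^^^^^^^^
    fx = function(np.copy(x), *(wrapper_args + args))
  File "fit.py", line 15, in cost
    m=mask(cam,[v[0],v[1],v[2]/10],z0); c+=1-np.minimum(m,o).sum()/np.maximum(m,o).sum()
  File "fit.py", line 9, in mask
    q=proj(cam,B@R.T+[p[0],p[1],z0]); cv2.fillConvexPoly(m,cv2.convexHull(((q+.5)*S).astype(np.int32)),1)
  File "h.py", line 14, in proj
    m=robot.camera_model(cam); K=np.array([[m['fx'],0,m['cx']],[0,m['fy'],m['cy']],[0,0,1]])
ValueError: time passes only in moves, steps and waits
```

```bash
sed -i "s/^def save/MOD={c:robot.camera_model(c) for c in('top','side')}\ndef save/; s/m=robot.camera_model(cam)/m=MOD[cam]/" h.py
cat > meas.py <<'E'
from fit import *
robot.read_camera('top');robot.read_camera('side')
o={'top':near('top','pay_key',(216,248)),'side':near('side','pay_key',(319,322))}
p0=onz('top',[(216,248)],.09)[0]
o={c:v for c,v in o.items() if v is not None}
print('both',fit(o,p0,.015))
for c in o: print(c,fit({c:o[c]},p0,.015))
k=near('top','round_key',(234,210))
if k is not None: ys,xs=np.nonzero(k); print('round',onz('top',[(xs.mean(),ys.mean())],.095))
out=[]; c0=onz('top',[(386,216)],.104)[0]
for c,px in(('top',(386,216)),('side',(293,199))):
    k=near(c,'keyhole',px)
    if k is not None:
        k=cv2.morphologyEx(k.astype(np.uint8),cv2.MORPH_CLOSE,np.ones((9,9)))
        cs=max(cv2.findContours(k,0,1)[0],key=cv2.contourArea); w=onz(c,cs.reshape(-1,2),.104)
        print(c,'rotor',w[:,:2].mean(0),(w[:,:2].max(0)+w[:,:2].min(0))/2,np.ptp(w[:,:2],axis=0))
    g=np.arange(-60,60,.25)/1000
    X,Y=np.meshgrid(g,g); P=np.c_[c0[0]+X.ravel(),c0[1]-Y.ravel(),np.full(X.size,.104)]
    uv=proj(c,P).astype(np.float32).reshape(480,480,2); im=cv2.imread(f'pics/{c}0.png'); out.append(cv2.remap(im,uv,None,cv2.INTER_CUBIC))
    gr=cv2.cvtColor(out[-1],6); r=np.hypot(X,Y)<.034; dk=((gr<110)&r).astype(np.uint8)
    cs=max(cv2.findContours(dk,0,1)[0],key=cv2.contourArea); R=cv2.minAreaRect(cs); print(c,'slot',c0[0]+(R[0][0]*.25-60)/1000,c0[1]-(R[0][1]*.25-60)/1000,R[1][0]/4,R[1][1]/4,R[2])
    g2=np.arange(-50,50,.25)/1000;X,Y=np.meshgrid(g2,g2);P=np.c_[p0[0]+X.ravel(),p0[1]-Y.ravel(),np.full(X.size,.106)]
    uv=proj(c,P).astype(np.float32).reshape(400,400,2); out.append(cv2.copyMakeBorder(cv2.remap(im,uv,None,cv2.INTER_CUBIC),0,80,0,0,cv2.BORDER_CONSTANT))
print(c0)
v=np.vstack([np.hstack([out[0],out[1]]),np.hstack([out[2],out[3]])]);cv2.imwrite('pics/rect.png',cv2.resize(v,(550,600)))
E
python3 meas.py
```

```text
both (array([0.49605972, 0.24180899, 2.6620999 ]), np.float64(0.2699647545814514))
top (array([ 0.49527524,  0.24206663, -0.46136054]), np.float64(0.08741354942321777))
side (array([0.49770665, 0.24037051, 2.47231752]), np.float64(0.14699530601501465))
round [[0.58230413 0.19700164 0.095     ]]
top rotor [ 0.58182984 -0.16443424] [ 0.58161846 -0.16373658] [0.07543827 0.08005951]
top slot 0.5833885712769189 -0.1638312244567402 51.053035736083984 30.705625534057617 4.455602645874023
side rotor [ 0.58479807 -0.16595328] [ 0.58365441 -0.16999166] [0.07776126 0.08412839]
side slot 0.5854681306030908 -0.16785554315180856 54.06211853027344 34.05830001831055 3.66778826713562
[ 0.57917734 -0.16379203  0.104     ]
```

View pics/rect.png

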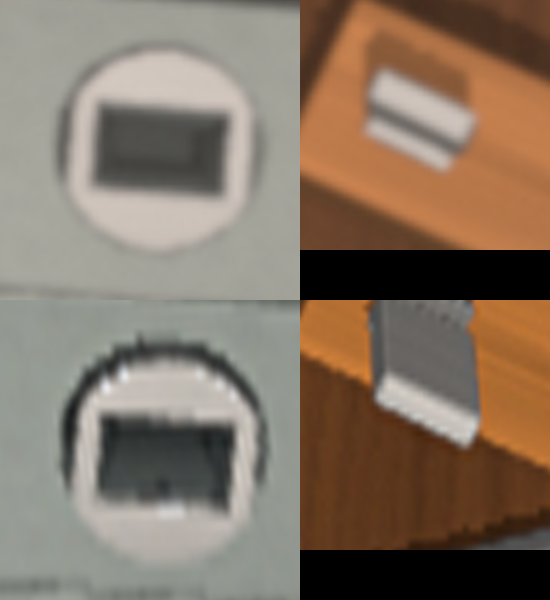

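```bash
cat > go.py <<'E'
import sys
from h import *
def go(x,y,z,yaw):
    s=robot.read_state(); R=Ro.from_rotvec(s['orientation']); T=Ro.from_euler('z',yaw,degrees=True)*Ro.from_euler('x',180,degrees=True)
    d=R.inv().apply(np.array([x,y,z])-s['tool_pos']); r=(R.inv()*T).as_rotvec(degrees=True)
    h=R.as_matrix()
    print('t',s['t'],'pos',s['tool_pos'].round(4),'yaw',np.degrees(np.arctan2(h[1,0],h[0,0])).round(2),'zaxis',h[:,2].round(4),'F',s['force'].round(1),'M',s['wrist_torque'].round(2),'open',s['opening'],'q',s['q'].round(2)); print('row',d.round(4),r.round(2))
if __name__=='__main__': go(*map(float,sys.argv[1:]))
E
python3 go.py .496 .2415 .2 155
```

```text
t 1.05 pos [ 0.2544 -0.5434  0.2187] yaw 25.08 zaxis [ 0. -0. -1.] F [-0.   0.2 -0.3] M [-0.01  0.06 -0.05] open 0.09290237281879642 q [-1.22  0.13  1.49  0.    1.52 -0.09]
row [ 0.5516 -0.6085  0.0187] [   0.      0.   -129.92]
```

View pics/side0.png

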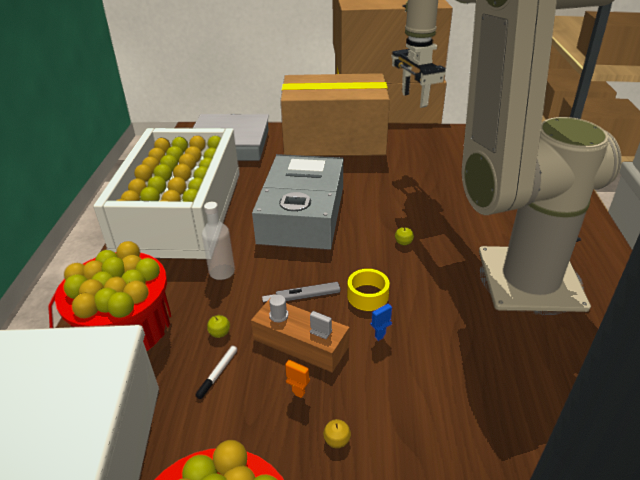

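The side view shows a clear path on the robot's side of the box. The bottle is beyond the stand, at (217,250).

Call:
{"method": "carry_out", "body": {
  "rows": [
    [0.55,-0.608,-0.01,0,0,-130],
    [0.55,-0.608,-0.01,0,0,-130],
    [0.55,-0.608,-0.01,0,0,-130],
    [0.55,-0.608,-0.01,0,0,-130],
    [0.55,-0.608,-0.01,0,0,-130],
    [0.55,-0.608,-0.01,0,0,-130],
    [0.55,-0.608,-0.01,0,0,-130],
    [0.55,-0.608,-0.01,0,0,-130],
    [0.55,-0.608,-0.01,0,0,-130],
    [0.55,-0.608,-0.01,0,0,-130],
    [0.55,-0.608,-0.01,0,0,-130],
    [0.55,-0.608,-0.01,0,0,-130]
  ],
  "jaw": 0
}}

```text
t: 2.55
tool_pos: [0.4747, 0.1758, 0.2282]
orientation: [0.696, 3.062, 0.0]
force: [0.4, 0.3, 0.4]
opening: 0.0926
gripper_force: 0.0
```

```bash
python3 go.py .496 .2415 .16 155
```

```text
t 2.55 pos [0.4747 0.1758 0.2282] yaw 154.37 zaxis [ 0.0011  0.     -1.    ] F [0.4 0.3 0.4] M [ 0.02 -0.15  0.05] open 0.0926154897843197 q [ 0.25 -0.13  1.73 -0.    1.54 -0.87]
row [0.0092 0.0684 0.0682] [ 0.03  0.06 -0.63]
```

Call:
{"method": "carry_out", "body": {
  "rows": [
    [0.009,0.068,0.04,0,0,0],
    [0.009,0.068,0.04,0,0,0],
    [0.009,0.068,0.068,0,0,0],
    [0.009,0.068,0.068,0,0,0],
    [0.009,0.068,0.068,0,0,0]
  ],
  "jaw": 110
}}

```text
t: 3.18
tool_pos: [0.4964, 0.2381, 0.1611]
orientation: [0.708, 3.06, 0.001]
force: [-0.0, -0.0, -0.5]
opening: 0.0534
gripper_force: 0.0
```

```bash
python3 go.py .496 .2415 .072 155
```

```text
t 3.175 pos [0.4964 0.2381 0.1611] yaw 153.95 zaxis [ 1.e-03  3.e-04 -1.e+00] F [-0.  -0.  -0.5] M [ 0.   -0.09  0.07] open 0.053355488198099585 q [ 0.35  0.03  1.7  -0.    1.41 -0.76]
row [0.002  0.0028 0.0891] [ 0.04  0.05 -1.05]
```

Call:
{"method": "carry_out", "body": {
  "rows": [
    [0.002,0.003,0.03,0,0,-1],
    [0.002,0.003,0.06,0,0,-1],
    [0.002,0.003,0.075,0,0,-1],
    [0.002,0.003,0.089,0,0,-1],
    [0.002,0.003,0.089,0,0,-1],
    [0.002,0.003,0.089,0,0,-1]
  ]
}}

```text
t: 3.92
tool_pos: [0.4962, 0.2424, 0.0719]
orientation: [0.68, 3.066, 0.001]
force: [0.5, 0.7, 0.7]
opening: 0.0531
gripper_force: 0.0
```

```bash
python3 go.py .496 .2415 .072 155
python3 - <<'E'
from h import *
im=save('side','s1.png'); im2=save('top','t1.png')
a=cv2.resize(cv2.imread('pics/s1.png')[230:390,210:410],None,fx=3,fy=3); cv2.imwrite('pics/s1c.png',a)
E
```

```text
t 3.925 pos [0.4962 0.2424 0.0719] yaw 155.0 zaxis [ 1.3e-03  5.0e-04 -1.0e+00] F [0.5 0.7 0.7] M [-0.03 -0.12 -0.01] open 0.05305457279376432 q [ 0.36  0.12  1.77  0.    1.24 -0.77]
row [-0.0002 -0.0009 -0.0001] [ 0.06  0.06 -0.  ]
```

View pics/s1c.png

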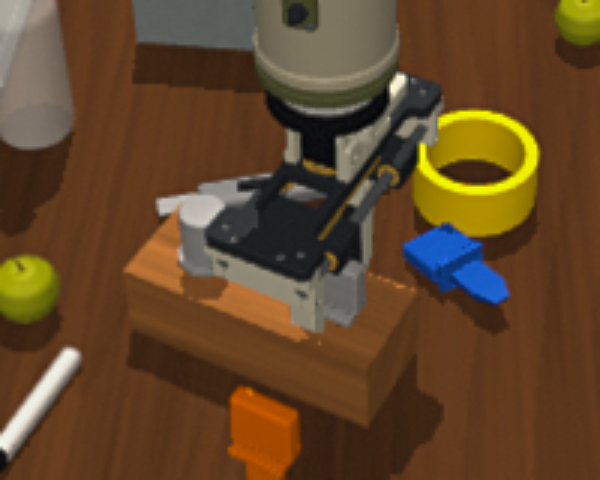

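Run:
```python
from h import *
x=np.array([np.cos(np.radians(-25)),np.sin(np.radians(-25)),0]); y=np.array([-x[1],x[0],0]); c=np.array([.4962,.2424,0]); z=np.array([0,0,1])
P=[c+s*.022*x-.007*-y+.106*z for s in(-1,1)]+[c+s*.022*x+.007*y+.066*z for s in(-1,1)]+[c+.0265*y+s*.0075*x+.072*z for s in(-1,1)]
print(((proj('side',P)-[210,230])*3).round())
```

```text
[[357. 278.]
 [297. 255.]
 [357. 319.]
 [299. 297.]
 [324. 326.]
 [304. 318.]]
```

The near finger at crop (312,310) and the head at (340,285) line up within about 2–3 mm. I'll shift 2 mm and grip.

Call:
{"method": "carry_out", "body": {
  "rows": [
    [0.002,0,0,0,0,0],
    [0.002,0,0,0,0,0],
    [0.002,0,0,0,0,0],
    [0.002,0,0,0,0,0],
    [0.002,0,0,0,0,0],
    [0.002,0,0,0,0,0],
    [0.002,0,0,0,0,0],
    [0.002,0,0,0,0,0]
  ],
  "jaw": 255,
  "force": 45
}}

```text
t: 5.03
tool_pos: [0.4937, 0.243, 0.0708]
orientation: [-0.68, -3.067, 0.0]
force: [-0.5, -0.4, -0.2]
opening: 0.0139
gripper_force: 45.0
```

```bash
python3 go.py .496 .2415 .2 155
```

```text
t 5.025 pos [0.4937 0.243  0.0708] yaw 155.0 zaxis [-1.e-04 -1.e-04 -1.e+00] F [-0.5 -0.4 -0.2] M [-0.06 -0.07  0.08] open 0.01391117337599048 q [ 0.36  0.12  1.78 -0.    1.24 -0.77]
row [-0.0028 -0.0004 -0.1292] [-0.01 -0.   -0.  ]
```

Call:
{"method": "carry_out", "body": {
  "rows": [
    [0,0,-0.03,0,0,0],
    [0,0,-0.06,0,0,0],
    [0,0,-0.1,0,0,0],
    [0,0,-0.15,0,0,0],
    [0,0,-0.15,0,0,0],
    [0,0,-0.15,0,0,0]
  ]
}}

```text
t: 5.78
tool_pos: [0.4933, 0.2429, 0.2199]
orientation: [-0.68, -3.066, 0.001]
force: [-0.4, -0.9, -1.4]
opening: 0.0136
gripper_force: 45.0
```

```bash
python3 go.py .584 -.166 .21 175.6
python3 - <<'E'
from h import *
save('side','s2.png')
p=proj('side',[[.4937,.243,.2]])[0].astype(int); print(p)
cv2.imwrite('pics/s2c.png',cv2.resize(cv2.imread('pics/s2.png')[max(p[1]-100,0):p[1]+140,p[0]-110:p[0]+110],None,fx=2.4,fy=2.4))
E
```

```text
t 5.775 pos [0.4933 0.2429 0.2199] yaw 155.0 zaxis [-8.e-04 -3.e-04 -1.e+00] F [-0.4 -0.9 -1.4] M [-0.   -0.1   0.02] open 0.013642606609172232 q [ 0.36 -0.    1.63  0.    1.52 -0.77]
row [-0.255  -0.3323  0.0099] [ -0.03  -0.04 -20.6 ]
[321 281]
```

View pics/s2c.png

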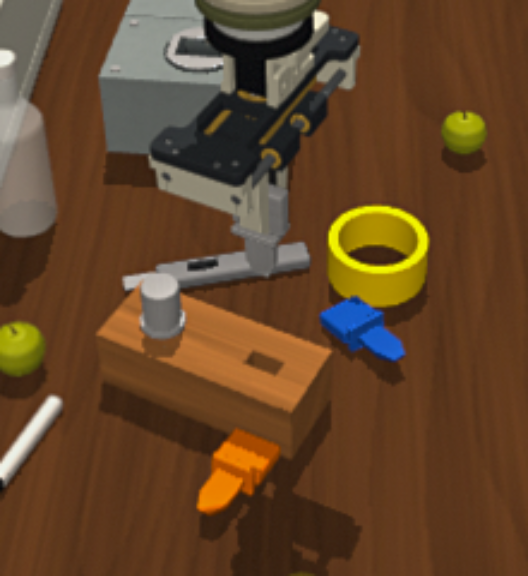

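The key is held upright, with its collar at crop (262,245). The round key is untouched.

Call:
{"method": "carry_out", "body": {
  "rows": [
    [-0.255,-0.332,0.01,0,0,-20.6],
    [-0.255,-0.332,0.01,0,0,-20.6],
    [-0.255,-0.332,0.01,0,0,-20.6],
    [-0.255,-0.332,0.01,0,0,-20.6],
    [-0.255,-0.332,0.01,0,0,-20.6],
    [-0.255,-0.332,0.01,0,0,-20.6],
    [-0.255,-0.332,0.01,0,0,-20.6],
    [-0.255,-0.332,0.01,0,0,-20.6],
    [-0.255,-0.332,0.01,0,0,-20.6],
    [-0.255,-0.332,0.01,0,0,-20.6],
    [-0.255,-0.332,0.01,0,0,-20.6]
  ]
}}

```text
t: 7.2
tool_pos: [0.5845, -0.1643, 0.2107]
orientation: [-0.118, -3.139, -0.0]
force: [0.8, 0.6, -1.7]
opening: 0.0136
gripper_force: 45.0
```

```bash
python3 go.py .584 -.166 .115 175.6
python3 - <<'E'
from h import *
save('side','s3.png')
p=proj('side',[[.584,-.166,.15]])[0]; o=p.astype(int)-[60,60]; print(p,o)
im=cv2.imread('pics/s3.png')[o[1]:o[1]+120,o[0]:o[0]+120]
cv2.imwrite('pics/s3c.png',cv2.resize(im,None,fx=5,fy=5,interpolation=cv2.INTER_CUBIC))
s=robot.read_state()['tool_pos']; tip=s-[0,0,.056]
for q in (tip,tip+[0,0,.045],[.584,-.166,.104]): print((proj('side',[q])[0]-o)*5)
E
```

```text
t 7.2 pos [ 0.5845 -0.1643  0.2107] yaw 175.7 zaxis [-1.e-04  2.e-04 -1.e+00] F [ 0.8  0.6 -1.7] M [ 0.12 -0.11  0.01] open 0.013589829473381698 q [-0.36  0.15  1.48  0.    1.51 -1.85]
row [ 0.0003 -0.0017  0.0957] [ 0.01 -0.    0.1 ]
[294.26466359 185.61052415] [234 125]
[299.47897147 296.37429583]
[295.12230144 219.18528423]
[305.56949011 378.51972695]
```

View pics/s3c.png

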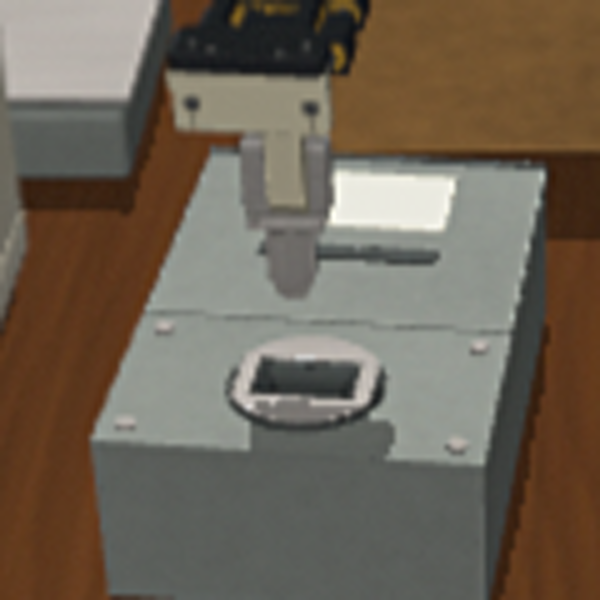

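The tip is at crop (292,297) and the slot at (305,378), so the key sits about 3 mm too far in +x. I'll correct that and descend.

Call:
{"method": "carry_out", "body": {
  "rows": [
    [0.0035,-0.0015,0.02,0,0,0],
    [0.0035,-0.0015,0.045,0,0,0],
    [0.0035,-0.0015,0.055,0,0,0],
    [0.0035,-0.0015,0.065,0,0,0],
    [0.0035,-0.0015,0.073,0,0,0],
    [0.0035,-0.0015,0.08,0,0,0]
  ]
}}

```text
t: 8.0
tool_pos: [0.5812, -0.1669, 0.1308]
orientation: [0.12, 3.139, -0.0]
force: [0.5, 1.0, -2.0]
opening: 0.0133
gripper_force: 45.0
```

```bash
python3 go.py .581 -.166 .115 175.6
```

```text
t 8.0 pos [ 0.5812 -0.1669  0.1308] yaw 175.6 zaxis [ 7.e-04 -3.e-04 -1.e+00] F [ 0.5  1.  -2. ] M [ 0.08 -0.16  0.06] open 0.013306896993205194 q [-0.36  0.2   1.58 -0.    1.37 -1.86]
row [0.0002 0.0009 0.0158] [-0.01  0.04  0.  ]
```

Already 29 mm inside the slot, with no contact force.

Call:
{"method": "carry_out", "body": {
  "rows": [
    [0,0.0005,0.006,0,0,0],
    [0,0.0005,0.011,0,0,0],
    [0,0.0005,0.014,0,0,0],
    [0,0.0005,0.016,0,0,0],
    [0,0.0005,0.016,0,0,0]
  ]
}}

```text
t: 8.62
tool_pos: [0.5811, -0.1664, 0.115]
orientation: [0.121, 3.139, -0.0]
force: [0.5, 0.6, -2.7]
opening: 0.014
gripper_force: 45.0
```

```bash
python3 go.py .581 -.166 .115 175.6
```

```text
t 8.625 pos [ 0.5811 -0.1664  0.115 ] yaw 175.6 zaxis [ 3.e-04 -2.e-04 -1.e+00] F [ 0.5  0.6 -2.7] M [ 0.05 -0.18  0.01] open 0.014035380287231503 q [-0.36  0.21  1.59 -0.    1.34 -1.86]
row [ 0.0001  0.0004 -0.    ] [-0.01  0.02 -0.  ]
```

Call:
{"method": "carry_out", "body": {
  "rows": [
    [0,0,0.001,0,0,0],
    [0,0,0.002,0,0,0],
    [0,0,0.002,0,0,0]
  ]
}}

```text
t: 9.0
tool_pos: [0.5815, -0.1665, 0.1146]
orientation: [0.12, 3.138, -0.001]
force: [-3.9, 1.4, 9.4]
opening: 0.0139
gripper_force: 45.0
```

Bottom contact at about 12 N, so the key is home. I'll ease off 1.5 mm and turn clockwise.

Call:
{"method": "carry_out", "body": {
  "rows": [
    [0,0,-0.0015,0,0,0],
    [0,0,-0.0015,0,0,0],
    [-0.0001,0.0006,-0.0015,0,0,8],
    [-0.0002,0.001,-0.0015,0,0,16],
    [-0.0004,0.0015,-0.0015,0,0,24],
    [-0.0005,0.0018,-0.0015,0,0,32],
    [-0.0008,0.0022,-0.0015,0,0,40],
    [-0.0008,0.0022,-0.0015,0,0,40]
  ]
}}

```text
t: 10.0
tool_pos: [0.5825, -0.164, 0.1147]
orientation: [1.185, 2.908, 0.001]
force: [1.3, 1.9, 2.7]
opening: 0.0141
gripper_force: 45.0
```

```bash
python3 go.py .582 -.163 .115 100
```

```text
t 10.0 pos [ 0.5825 -0.164   0.1147] yaw 135.66 zaxis [ 1.3e-03  1.0e-04 -1.0e+00] F [1.3 1.9 2.7] M [ 0.38 -0.43 -0.01] open 0.014138835780470115 q [-0.36  0.21  1.59  0.    1.34 -1.16]
row [ 0.001   0.0004 -0.0003] [7.000e-02 3.000e-02 3.566e+01]
```

Call:
{"method": "carry_out", "body": {
  "rows": [
    [-0.0001,0.0005,0,0,0,7],
    [-0.0002,0.001,0,0,0,14],
    [-0.0003,0.0014,0,0,0,21],
    [-0.0004,0.0018,0,0,0,28],
    [-0.0005,0.0021,0,0,0,35],
    [-0.0005,0.0021,0,0,0,35]
  ]
}}

```text
t: 10.75
tool_pos: [0.5839, -0.1635, 0.1147]
orientation: [2.002, 2.42, -0.0]
force: [-1.1, -0.5, 4.2]
opening: 0.0136
gripper_force: 45.0
```

```bash
cat > look.py <<'E'
import sys
from h import *
n=sys.argv[1]; save('side',n+'.png'); o=[234,115]
cv2.imwrite(f'pics/{n}c.png',cv2.resize(cv2.imread(f'pics/{n}.png')[o[1]:o[1]+130,o[0]:o[0]+130],None,fx=4,fy=4,interpolation=cv2.INTER_CUBIC))
E
python3 go.py .582 -.163 .115 90; python3 look.py s4
```

```text
t 10.75 pos [ 0.5839 -0.1635  0.1147] yaw 100.79 zaxis [ 6.e-04 -7.e-04 -1.e+00] F [-1.1 -0.5  4.2] M [-0.2   0.01 -0.01] open 0.013628589283189767 q [-0.36  0.22  1.58 -0.    1.34 -0.55]
row [ 0.0008 -0.0018 -0.0003] [ 0.03  0.04 10.79]
```

View pics/s4c.png

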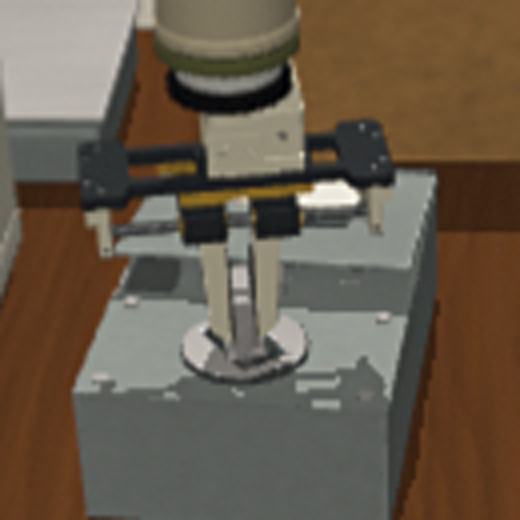

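The lid is up: its edge is raised at crop (270,285) and the key is in the lock. Now I'll let go and retreat upward.

Call:
{"method": "carry_out", "body": {
  "rows": [
    [0,0,0,0,0,0],
    [0,0,0,0,0,0],
    [0,0,0,0,0,0],
    [0,0,0,0,0,0],
    [0,0,-0.02,0,0,0],
    [0,0,-0.06,0,0,0],
    [0,0,-0.12,0,0,0],
    [0,0,-0.16,0,0,0],
    [0,0,-0.16,0,0,0],
    [0,0,-0.16,0,0,0]
  ],
  "jaw": 140
}}

```text
t: 12.05
tool_pos: [0.5837, -0.163, 0.2748]
orientation: [2.006, 2.417, 0.0]
force: [-0.1, 0.1, -0.8]
opening: 0.042
gripper_force: 0.0
```

```bash
python3 go.py .58 -.16 .3 100; python3 look.py s5
```

```text
t 12.05 pos [ 0.5837 -0.163   0.2748] yaw 100.61 zaxis [ 6.e-04 -2.e-04 -1.e+00] F [-0.1  0.1 -0.8] M [ 0.06 -0.1   0.06] open 0.04199492095778868 q [-0.36  0.13  1.39  0.    1.62 -0.54]
row [ 0.0036 -0.0031 -0.0252] [0.03 0.02 0.61]
```

View pics/s5c.png

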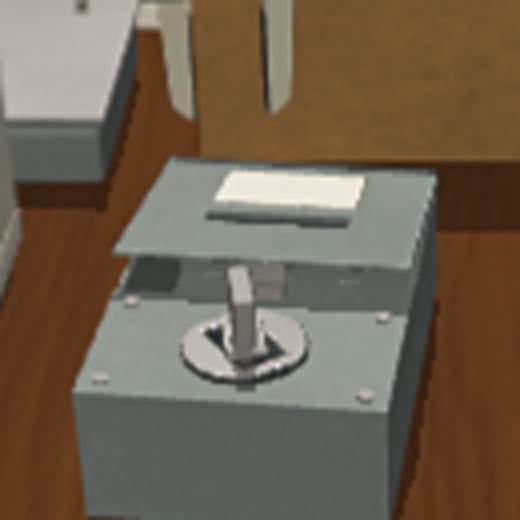

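The lid is open, the key stands in the lock at crop (242,320), and the gripper is clear.

```bash
python3 -c "
from plant import robot
print(robot.close_job())"
```

```text
the job is handed in; nothing more can be done
None
```

The job is handed in, though no verdict came back: the last pictures show the lid popped up, the oblong-headed key standing in the lock with the gripper clear, and the round-headed key in the stand when last seen.

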